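# Shut the bedside safe and hold its locking dial at the third click

## Task

The spectacles case is already in the drawer of the small bedside safe: first push the drawer gently fully shut, leaving the dial on top alone. Then, with the fingertips, press the paddle of the spring-return dial down past its first two clicks to the third and last, without forcing it against its stop, and keep holding it there: finish while still pressing it, since it springs back if let go and the bolts move only while it is held. Leave the book, tumbler, alarm clock and lamp where they are.

Things in the scene. Friction and masses are not known exactly. Their poses are not given: they have to be found in the camera images.
- safe: Small grey steel drawer safe, fixed to the table, 220 wide (y) x 220 deep (x) x 110 high. Origin: middle of the lower edge of its front opening, on the table; x points into the safe (away from the drawer's front), y along the front to the left, z up. It is found at different places and yaws.
- drawer (a joint): The safe's drawer, m open: 0 = fully shut, slides out along the safe's -x, at most 0.12; found 0.05 to 0.10 open. Friction about 2 N, light damping, no spring: stays where left. Its front panel is 216 wide, 12 thick, from 8 to 106 above the table; shut, it covers the opening, its outer face 12 mm before the safe's origin.
- drawer_pull (a point): Centre of the pull on the drawer's front: a steel bar of 10 mm diameter, 100 long along the safe's y, its axis 18 mm before the front panel's outer face and 78 above the table. With the drawer shut this point is 30 mm before the safe's origin (safe x = -0.030). The drawer may be pushed by this bar or by the panel.
- dial_unit: Dial unit fixed on the safe's top, place and yaw there vary: base plate 60 x 80 x 6, grey post 22 x 50 (up to 90 above the safe's top) with the black dial on its front (-x) side. Origin: on the safe's top (110 above the table) under the dial's centre; x along the axle towards the post, which stands 16 to 38 behind the origin; y level, to the side where the paddle sticks out.
- dial_axle (a point): Centre of the dial, on its level axle (along the unit's x), 55 above the safe's top. The black disc is 57 in diameter over its ribs and 16 thick; on the side away from the paddle a small sprung roller in a grey bracket (out to 63 from the axle) makes the clicks.
- paddle (a point): Where to press: middle of the upper face of the dial's steel paddle, a flat tongue 28 (along the axle) x 34 (radial) x 8 thick, centred 75 from the axle. At rest it slopes up outwards 0.45 rad; it swings down in the vertical plane of the unit's y; at the third click it slopes 0.45 rad below level, its middle about 26 above the safe's top. Free space above and outside it.
- dial (a joint): Turn of the dial, rad: 0 = at rest (up), grows as the paddle is pressed. Clicks at 0.3, 0.6, 0.9; the third is the last, and the stop is close behind it at 1.0. A spring drives it back to 0 from anywhere, clicks included. Force at the paddle: 4 N at first; it sinks by 2 N up to each click, then jumps up by 3 N: 5 N after the first, 6.5 N after the second, 7.5 N from the third to the stop.
- case: Spectacles case of dark wood with a brass seam, 50 x 150 x 30, loose in the drawer, long side along the safe's y. Origin: centre of its underside.
- book: Bystander: blue hardback book, 130 x 190 x 26, lying beside the safe on its left (+y). Origin: centre of its underside.
- tumbler: Bystander: glass tumbler, 68 diameter, 95 high, standing beside the safe on its left near the front. Origin: centre of its underside.
- clock: Bystander: white alarm clock, 45 x 90 x 75, standing beside the safe on its right (-y). Origin: centre of its underside.
- lamp: Bystander: orange desk lamp, base 136 diameter, about 330 high, standing behind the clock on the right. Origin: centre of its underside.

How it is judged:
By the outcome, as a careful person would: the job done as asked, in the order asked, and still so for the second after the job is handed in, while the arm keeps its last pose, push and grip.
It also fails if it takes over 43 s, if anything falls off the work surface, if the arm or the gripper's body presses on something with over 40 N, if the wrist force passes 120 N, or if a joint passes its speed limit or range.

## Robot

A 7-joint arm with a two-finger parallel gripper is mounted at the origin on the work surface. World frame = base frame: x ahead of the robot, y to its left, z up, the work surface at z = 0. Lengths are in m, angles in rad, forces in N, time in s.
With the tool pointing down it reaches from about 0.4 to 0.85 m from the base axis. Payload 10.4 kg.
Tool frame: the origin (TCP) lies on the centre line of the jaws, within the pads' length; the fingertips stand 22 mm ahead of it and the grasp point (between the pads) lies 3 mm ahead of it; z points along the fingers, y is the line along which they close (so a half turn about z gives the same grasp; the last joint's range is limited). The gripper opens to 87 mm and grips with 3 to 60 N. Pads are 19 mm wide; open, the fingers measure 117 mm over their backs; the gripper's body (75 mm by 190 mm) begins 51 mm behind the grasp point.
Start: joints at [-1.197, 0.332, -0.065, 1.46, 0.022, 1.35, -0.088], TCP at [0.242, 0.576, 0.215] pointing down, gripper open.
Joint ranges: [-2.6, 2.6], [-0.5, 2.12], [-1.47, 1.34], [0.16, 2.42], [-1.27, 4.41], [0.06, 2.06], [-2.6, 2.6]. Speed limits (rad/s): [2.22, 2.22, 2.79, 2.79, 3.14, 3.14, 3.14].

## Interface

Orientations are given as a unit quaternion [x, y, z, w].
In Python, from bench import r, camrig gives the robot as it stands (r), with the cameras (camrig).
- The arm moves only by the shell command python3 jog.py 'ROWS' [FORCE]. ROWS is a JSON list of rows, 1 to 12 of them, each an object with the fields trans (a list: dx, dy, dz in parts of the range, where 1.0 means 0.8 m), turn (a turn about the tool's z in fractions of the full range, 1 being 4 rad), aperture (the finger opening in m); a field left out counts as zero (the opening has to be given); each row is the pose to reach, as a shift and turn from the pose commanded when the command began, along the tool's axes at that moment; what a row does not reach only later rows make up. A row lasts 1/10 s, in which the tool goes at most 0.05 m and 0.15 rad, less where a joint would pass 70% of its speed; a pose out of reach is approached as far as the arm can. The fingers move at their own pace and stop on an object; FORCE is the grip in N (left out, the last holds). Time passes only in rows, so rows that do not move let the fingers close. It prints the time, the measured TCP pose, the force, the opening and the grip force at its end. Input that does not fit is refused with a message, and nothing moves.
- r.read_state(): the state, without advancing time (a new reading comes with each control period).
- camrig.camera(name): name is "side" or "top"; returns a dict with "img" (384x512x3 uint8, red, green, blue), "fx", "fy", "cx", "cy" (pixels), "k1" (the pictures are not rectified: a ray, as slopes to the right and down, at radius r is drawn at 1 + k1 r^2 times it, then the intrinsics apply), "pose" (4x4, takes a point from camera to world coordinates). Camera axes: x right, y down, z forward; pixel columns grow to the right and rows downward; lengths in m; the calibration is good to about 2 mm. A picture is of the moment at which its call begins. There is no depth.
- r.close_job(): hands the job in; it is judged then, once.
The state is a dict: "time": time; "joint_positions": joint angles; "joint_vel": joint speeds; "joint_torque": joint torques, N m; "ee_pos": TCP position; "eef_rot": TCP orientation; "ft_force": force on the tool from outside, world axes, zero at the start; "torque": the same for the moment, N m; "width": finger opening in m; "grip_force": force on a finger pad.
Only numpy, scipy, OpenCV 4.12 (cv2) and the standard library are available. Lean on these libraries where they do the work, as an engineer would, in place of code of your own. Each camera call takes 0.05 s, during which the arm holds its last target. There are 200 camera calls.

## Working session

There is one attempt and no reset: what is moved stays moved. The work goes in short steps, Python scripts to look and compute and a shell command to move; the robot and the scene stay as the last step left them, time stands still between calls to the robot, and variables do not carry over. Pictures are saved under pics/ and viewed, at most 10 in all, crops included, and the job is handed in when it is done.

```bash
ls; mkdir -p pics; python3 - <<'E'
from bench import r, camrig
import cv2,numpy as np
for n in("side","top"):
    c=camrig.camera(n); cv2.imwrite(f"pics/{n}0.png",c["img"][:,:,::-1])
    print(n,c["fx"],c["fy"],c["cx"],c["cy"],c["k1"]); print(np.round(c["pose"],4))
s=r.read_state(); print(s["time"],s["ee_pos"],s["eef_rot"],s["ft_force"],s["width"])
E
```

```text
bench.py
jog.py
pics
side 357.65836787481305 357.65836787481305 257.55845808240673 198.09867547986062 -0.07432022756395361
[[ 0.7796 -0.3529  0.5174  0.1752]
 [-0.6263 -0.4483  0.6378 -0.4614]
 [ 0.0068 -0.8213 -0.5705  0.6123]
 [ 0.      0.      0.      1.    ]]
top 436.588234183859 436.588234183859 256.95115863284 185.6990890431623 0.02894651065412565
[[ 0.0292 -0.9946  0.0994  0.5271]
 [-0.9993 -0.0314 -0.0201  0.0637]
 [ 0.0231 -0.0988 -0.9948  1.2533]
 [ 0.      0.      0.      1.    ]]
0.1 [0.24139296 0.57611551 0.21403145] [ 1.97093588e-01  9.80384467e-01 -6.34482128e-04 -1.06644053e-04] [0.5348125  0.01900693 0.30789988] 0.08681248318874578
```

View pics/side0.png

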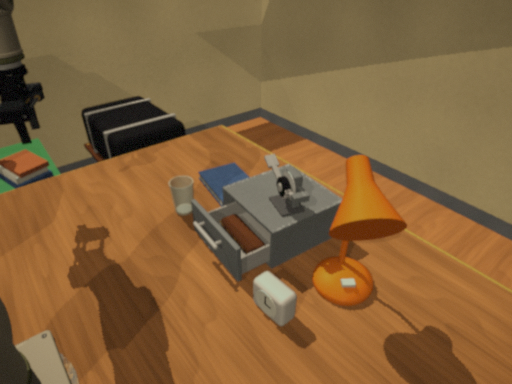

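View pics/top0.png

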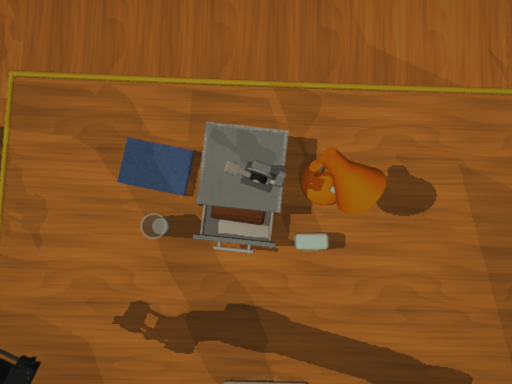

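The top view shows the safe at cols 198-288, rows 123-210. The drawer front is near row 240, and the paddle sticks out to the left at about (233,168). I'll zoom in to get accurate points.

```bash
python3 - <<'E'
import cv2
a=cv2.imread("pics/top0.png")[115:260,190:300]; b=cv2.imread("pics/side0.png")[145:280,180:350]
cv2.imwrite("pics/topc.png",cv2.resize(a,None,fx=4,fy=4,interpolation=cv2.INTER_CUBIC))
cv2.imwrite("pics/sidec.png",cv2.resize(b,None,fx=4,fy=4,interpolation=cv2.INTER_CUBIC))
E
```

```text
(no output)
```

View pics/topc.png

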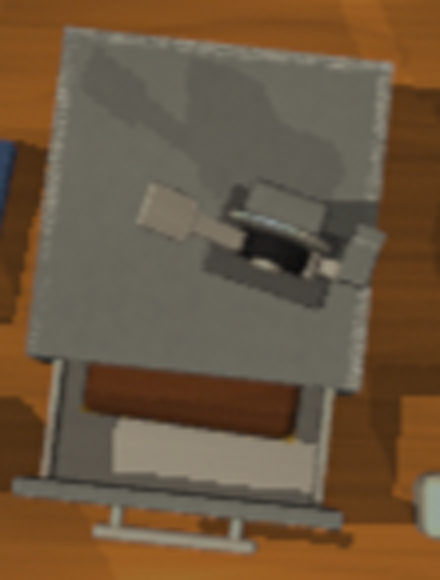

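View pics/sidec.png

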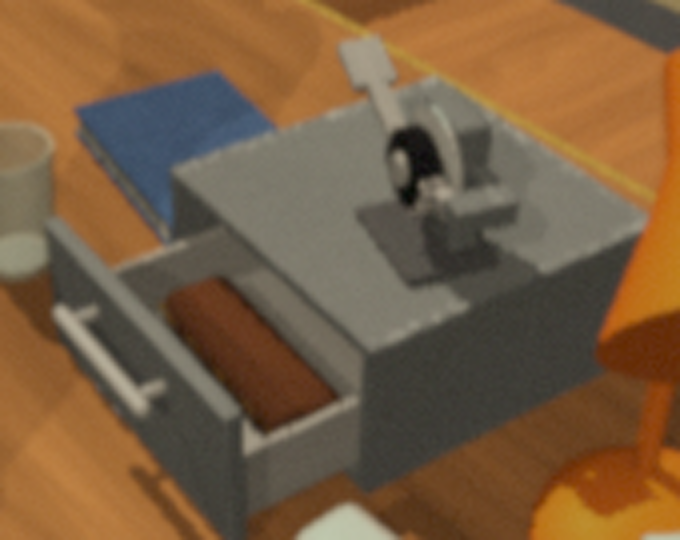

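```bash
cat > vis.py <<'E'
import numpy as np
from scipy.optimize import least_squares
CAM=dict(side=(357.658,257.558,198.099,-.07432,np.array([[.7796,-.3529,.5174,.1752],[-.6263,-.4483,.6378,-.4614],[.0068,-.8213,-.5705,.6123]])),
 top=(436.588,256.951,185.699,.028947,np.array([[.0292,-.9946,.0994,.5271],[-.9993,-.0314,-.0201,.0637],[.0231,-.0988,-.9948,1.2533]])))
def proj(n,P):
    f,cx,cy,k,T=CAM[n]; p=T[:,:3].T@(P-T[:,3]); s=p[:2]/p[2]; s=s*(1+k*(s@s)); return f*s+[cx,cy]
def tf(p,x,y,a):
    c,s=np.cos(a),np.sin(a); return np.array([x+c*p[0]-s*p[1],y+s*p[0]+c*p[1],p[2]])
def unit(p,v): return tf(tf([p[0],p[1],p[2]+.11],v[4],v[5],v[6]),*v[:3])
def paddle(th,rad=.075,x=0,h=.004):
    b=.45-th; return [x,rad*np.cos(b)-h*np.sin(b),.055+rad*np.sin(b)+h*np.cos(b)]
E
cat > fit.py <<'E'
from vis import *
S=[('top',.22,.11,68,28),('top',.22,-.11,392,64),('top',0,-.11,358,388),('top',0,.11,30,356),
('side',0,.11,173,172),('side',0,-.11,368,352),('side',.22,-.11,650,215),('side',.22,.11,435,80)]
D=[('top',-.012,.108,.106,12,491),('top',-.012,-.108,.106,340,527),('top',-.03,.05,.078,94,531),('top',-.03,-.05,.078,254,547),
('side',-.03,.05,.078,60,317),('side',-.03,-.05,.078,142,405),('side',-.012,.108,.106,48,222),('side',-.012,-.108,.106,233,418)]
pd=lambda r,x:paddle(0,r,x)
U=[('top',pd(.075,0),167,212),('side',pd(.075,0),367,63),('top',pd(.092,.014),152,182),('top',pd(.092,-.014),136,223),
('top',pd(.058,.014),199,197),('top',pd(.058,-.014),182,240),('top',[.038,.025,.09],257,180),('top',[.038,-.025,.09],325,204)]
O=dict(top=(190,115),side=(180,145))
px=lambda n,u,v:np.array([(u+.5)/4-.5,(v+.5)/4-.5])+O[n]
def res(v):
    e=[proj(n,tf([x,y,.11],*v[:3]))-px(n,a,b) for n,x,y,a,b in S]
    e+=[proj(n,tf([x-v[3],y,z],*v[:3]))-px(n,a,b) for n,x,y,z,a,b in D]
    e+=[proj(n,unit(p,v))-px(n,a,b) for n,p,a,b in U]
    return np.ravel(e)
s=least_squares(res,[.6,.1,0,.07,.1,-.03,0],loss='soft_l1'); v=s.x
print(np.round(v,4)); print(np.round(res(v).reshape(-1,2),1).tolist())
np.save('v.npy',v)
print('pull',tf([-.03-v[3],0,.078],*v[:3]),'pull shut',tf([-.03,0,.078],*v[:3]))
for th in(0,.3,.6,.9,.95):print(th,unit(paddle(th),v))
E
python3 fit.py
```

```text
[ 0.5813  0.0887 -0.0758  0.0774  0.0759 -0.0401 -0.2476]
[[-0.8, -0.2], [0.3, -0.3], [0.6, 0.8], [-1.1, -0.1], [-1.6, -1.0], [0.2, -0.0], [1.7, 1.7], [-0.2, -1.2], [0.2, 0.5], [0.8, 0.2], [1.9, -0.7], [-0.7, -0.7], [0.6, -0.9], [0.5, 0.9], [-1.3, -0.8], [-1.7, 0.2], [0.2, -0.2], [-0.5, -1.1], [-0.1, -0.7], [-0.1, -0.2], [0.2, 0.8], [0.4, 0.7], [-1.1, -0.8], [1.1, 0.3]]
pull [0.47424788 0.09686733 0.078     ] pull shut [0.55143098 0.09100175 0.078     ]
0 [0.67491001 0.10534243 0.2012242 ]
0.3 [0.67737841 0.11270613 0.18016294]
0.6 [0.67775838 0.11383965 0.15774722]
0.9 [0.67601597 0.10864172 0.13597937]
0.95 [0.67552747 0.10718442 0.13255341]
```

```bash
cat > go.py <<'E'
from vis import *
from bench import r, camrig
from scipy.spatial.transform import Rotation as R
v=np.load('v.npy')
def delta(P,yaw):  # yaw: world direction of tool y
    s=r.read_state(); M=R.from_quat(s["eef_rot"]).as_matrix()
    cur=np.arctan2(M[1,1],M[0,1]); d=(cur-yaw+np.pi)%(2*np.pi)-np.pi
    print('t',round(s["time"],2),'tool d',np.round(M.T@(np.array(P)-s["ee_pos"]),4),'turn',round(d,3),'ft',np.round(s["ft_force"],1),'q',np.round(s["joint_positions"],2))
E
python3 - <<'E'
from go import *
delta(tf([-.165,0,.2],*v[:3]),v[2]+np.pi/2)
E
```

```text
t 0.1 tool d [-0.3453 -0.3702  0.0145] turn -0.321 ft [0.5 0.  0.3] q [-1.2   0.33 -0.06  1.46  0.02  1.35 -0.09]
```

Careful with the scale: shifts go in shares of 0.8 m and turns go in shares of 4 rad. That gives: -0.37 m / 0.8 = -0.4625, -0.345 m / 0.8 = -0.4313, -0.321 rad / 4 = -0.0803.

```bash
python3 jog.py '[{"trans": [-0.0375,-0.0375,0],"aperture": 0},{"trans": [-0.075,-0.0813,0],"turn": -0.025,"aperture": 0},{"trans": [-0.1125,-0.125,0],"turn": -0.05,"aperture": 0},{"trans": [-0.15,-0.1625,0],"turn": -0.08,"aperture": 0},{"trans": [-0.1875,-0.2,0],"turn": -0.0803,"aperture": 0},{"trans": [-0.225,-0.2438,0],"turn": -0.0803,"aperture": 0},{"trans": [-0.2625,-0.2813,0],"turn": -0.0803,"aperture": 0},{"trans": [-0.3,-0.325,0],"turn": -0.0803,"aperture": 0},{"trans": [-0.3438,-0.3688,0],"turn": -0.0803,"aperture": 0},{"trans": [-0.3875,-0.4125,0],"turn": -0.0803,"aperture": 0},{"trans": [-0.4313,-0.4625,0.0188],"turn": -0.0803,"aperture": 0},{"trans": [-0.4313,-0.4625,0.0188],"turn": -0.0803,"aperture": 0}]'
python3 - <<'E'
from go import *
delta(tf([-.165,0,.2],*v[:3]),v[2]+np.pi/2)
delta(tf([-.165,0,.083],*v[:3]),v[2]+np.pi/2)
E
```

```text
time: 1.3
ee_pos: [0.4174, 0.0961, 0.1986]
eef_rot: [0.042, 0.999, -0.001, -0.001]
ft_force: [-1.1, 0.3, 0.5]
width: 0.0028
grip_force: 0.0
t 1.3 tool d [ 0.001   0.0051 -0.0014] turn -0.008 ft [-1.1  0.3  0.5] q [-0.68 -0.12  0.33  1.98  0.04  1.27  1.12]
t 1.3 tool d [0.0009 0.0052 0.1156] turn -0.008 ft [-1.1  0.3  0.5] q [-0.68 -0.12  0.33  1.98  0.04  1.27  1.12]
```

Converted, 0.115 m / 0.8 = 0.1438, 0.08 m / 0.8 = 0.1.

```bash
python3 jog.py '[{"trans": [0,0,0.05],"aperture": 0},{"trans": [0,0,0.1],"aperture": 0},{"trans": [0,0,0.1438],"aperture": 0},{"trans": [0,0,0.1438],"aperture": 0},{"trans": [0,0,0.1438],"aperture": 0}]'
python3 - <<'E'
from go import *
delta(tf([-.165,0,.083],*v[:3]),v[2]+np.pi/2)
delta(tf([-.125,0,.083],*v[:3]),v[2]+np.pi/2)
delta(tf([-.0445,0,.083],*v[:3]),v[2]+np.pi/2)
E
```

```text
time: 1.8
ee_pos: [0.4167, 0.102, 0.0853]
eef_rot: [0.038, 0.999, -0.0, -0.0]
ft_force: [-0.2, 0.4, 0.1]
width: 0.0004
grip_force: 0.0
t 1.8 tool d [-0.0002 -0.0008  0.0023] turn 0.0 ft [-0.2  0.4  0.1] q [-0.68  0.01  0.34  2.12 -0.    1.01  1.16]
t 1.8 tool d [-0.0402 -0.0008  0.0023] turn 0.0 ft [-0.2  0.4  0.1] q [-0.68  0.01  0.34  2.12 -0.    1.01  1.16]
t 1.8 tool d [-0.1207 -0.0008  0.0022] turn 0.0 ft [-0.2  0.4  0.1] q [-0.68  0.01  0.34  2.12 -0.    1.01  1.16]
```

Push gently to just short of shut, about 0.06 m/s.

Converted, -0.066 m / 0.8 = -0.0825, -0.06 m / 0.8 = -0.075.

```bash
python3 jog.py '[{"trans": [-0.0188,0,0.0025],"aperture": 0},{"trans": [-0.0375,0,0.0025],"aperture": 0},{"trans": [-0.045,0,0.0025],"aperture": 0},{"trans": [-0.0525,0,0.0025],"aperture": 0},{"trans": [-0.06,0,0.0025],"aperture": 0},{"trans": [-0.0675,0,0.0025],"aperture": 0},{"trans": [-0.075,0,0.0025],"aperture": 0},{"trans": [-0.0825,0,0.0025],"aperture": 0}]'
python3 jog.py '[{"trans": [-0.0075,0,0],"aperture": 0},{"trans": [-0.015,0,0],"aperture": 0},{"trans": [-0.0225,0,0],"aperture": 0},{"trans": [-0.03,0,0],"aperture": 0},{"trans": [-0.0375,0,0],"aperture": 0},{"trans": [-0.0438,0,0],"aperture": 0},{"trans": [-0.05,0,0],"aperture": 0},{"trans": [-0.055,0,0],"aperture": 0}]'
python3 - <<'E'
from go import *
delta(tf([-.0445,0,.083],*v[:3]),v[2]+np.pi/2)
E
```

```text
time: 2.6
ee_pos: [0.4826, 0.0969, 0.0827]
eef_rot: [0.038, 0.999, 0.0, -0.0]
ft_force: [-3.4, 0.2, 2.6]
width: 0.0003
grip_force: 1.6
time: 3.4
ee_pos: [0.5268, 0.0934, 0.0827]
eef_rot: [0.038, 0.999, -0.0, -0.0]
ft_force: [-1.9, 0.2, 0.8]
width: 0.0002
grip_force: 1.1
t 3.4 tool d [-0.0102 -0.0006 -0.0003] turn -0.0 ft [-1.9  0.2  0.8] q [-0.6   0.26  0.39  1.87 -0.11  1.03  1.33]
```

Now small steps until the force rises.

Converted, -0.007 m / 0.8 = -0.0088, -0.006 m / 0.8 = -0.0075.

```bash
python3 jog.py '[{"trans": [-0.0025,0,0],"aperture": 0},{"trans": [-0.005,0,0],"aperture": 0},{"trans": [-0.0075,0,0],"aperture": 0},{"trans": [-0.0088,0,0],"aperture": 0},{"trans": [-0.0088,0,0],"aperture": 0}]'
for i in 1 2 3; do python3 jog.py '[{"trans": [-0.0013,0,0],"aperture": 0},{"trans": [-0.0025,0,0],"aperture": 0},{"trans": [-0.0025,0,0],"aperture": 0}]' | egrep 'pos|ft'; done
```

```text
time: 3.9
ee_pos: [0.5336, 0.0929, 0.0827]
eef_rot: [0.038, 0.999, 0.0, 0.0]
ft_force: [-1.0, -0.3, -0.8]
width: 0.0007
grip_force: 0.4
ee_pos: [0.5355, 0.0928, 0.0827]
ft_force: [-0.7, -0.5, -0.8]
ee_pos: [0.5376, 0.0927, 0.0827]
ft_force: [-1.7, -0.6, -0.5]
ee_pos: [0.5396, 0.0926, 0.0827]
ft_force: [-1.9, -0.7, -0.3]
```

Converted, -0.002 m / 0.8 = -0.0025, -0.001 m / 0.8 = -0.0013.

```bash
for i in 1 2 ; do python3 jog.py '[{"trans": [-0.0013,0,0],"aperture": 0},{"trans": [-0.0025,0,0],"aperture": 0},{"trans": [-0.0025,0,0],"aperture": 0}]' | egrep 'pos|ft'; done
```

```text
ee_pos: [0.5416, 0.0924, 0.0828]
ft_force: [-0.8, -0.9, -0.3]
ee_pos: [0.5436, 0.0923, 0.0828]
ft_force: [-0.8, -1.1, -1.0]
```

```bash
python3 - <<'E'
from go import *
import cv2
c=camrig.camera("top")["img"][115:260,190:300,::-1];d=camrig.camera("side")["img"][145:280,180:350,::-1]
z=lambda a:cv2.resize(a,None,fx=3,fy=3,interpolation=cv2.INTER_CUBIC)
o=np.zeros((435,840,3),np.uint8);c=z(c);d=z(d);o[:c.shape[0],:c.shape[1]]=c;o[:d.shape[0],330:330+d.shape[1]]=d[:, :510]
cv2.imwrite("pics/shut.png",o[:,:800])
E
```

```text
(no output)
```

View pics/shut.png

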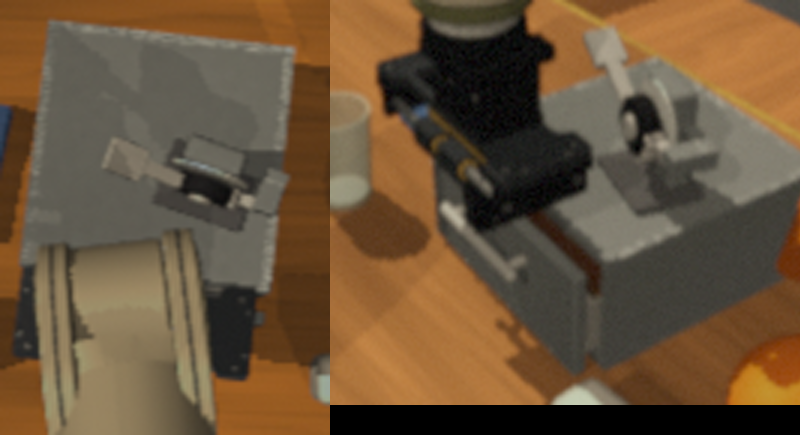

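```bash
python3 - <<'E'
from go import *
import cv2
s=r.read_state();print(s["ee_pos"],s["time"])
f=lambda p:np.round((proj('side',np.array(p))-[180,145])*3+[330,0])
for q in(0,.01,.02):print(q,[f(tf([-.03-q,y,.078],*v[:3])) for y in(.05,0,-.05)],f(tf([-.012-q,-.108,.106],*v[:3])))
print('tip',f(np.array(s["ee_pos"])-[0,0,.022]),'tcp',f(s["ee_pos"]))
d=camrig.camera("side")["img"][185:265,200:280,::-1]
cv2.imwrite("pics/shut2.png",cv2.resize(d,None,fx=7,fy=7,interpolation=cv2.INTER_CUBIC))
E
```

```text
[0.54354917 0.09232178 0.08276858] 5.5
0 [array([460., 201.]), array([492., 233.]), array([526., 267.])] [590. 272.]
0.01 [array([450., 205.]), array([481., 237.]), array([515., 272.])] [579. 277.]
0.02 [array([439., 210.]), array([470., 242.]), array([504., 277.])] [567. 282.]
tip [484. 253.] tcp [483. 231.]
```

View pics/shut2.png

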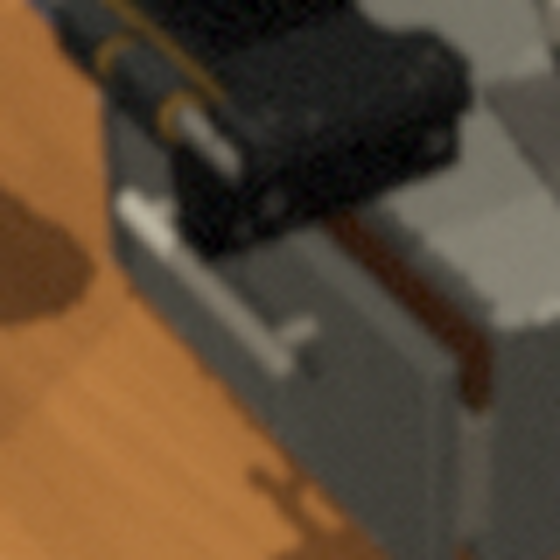

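The drawer is still about 14 mm open: the bar runs from (217,214) to (240,237) in the full side image, and the panel gap is visible. I'll keep going in small steps until it meets the end.

Converted, -0.002 m / 0.8 = -0.0025, -0.001 m / 0.8 = -0.0013.

```bash
for i in 1 2 3; do python3 jog.py '[{"trans": [-0.0013,0,0],"aperture": 0},{"trans": [-0.0025,0,0],"aperture": 0},{"trans": [-0.0025,0,0],"aperture": 0}]' | egrep 'pos|ft'; done
```

```text
ee_pos: [0.5456, 0.0922, 0.0828]
ft_force: [-1.6, -1.3, 0.9]
ee_pos: [0.5476, 0.0921, 0.0828]
ft_force: [-0.9, 0.2, 0.3]
ee_pos: [0.5496, 0.0919, 0.0828]
ft_force: [-1.3, 0.1, 0.2]
```

Converted, -0.002 m / 0.8 = -0.0025, -0.001 m / 0.8 = -0.0013.

```bash
for i in 1 2 3; do python3 jog.py '[{"trans": [-0.0013,0,0],"aperture": 0},{"trans": [-0.0025,0,0],"aperture": 0},{"trans": [-0.0025,0,0],"aperture": 0}]' | egrep 'pos|ft'; done
python3 - <<'E'
from go import *
import cv2
d=camrig.camera("side")["img"][185:265,200:280,::-1]
cv2.imwrite("pics/shut3.png",cv2.resize(d,None,fx=7,fy=7,interpolation=cv2.INTER_CUBIC))
E
```

```text
ee_pos: [0.5516, 0.0917, 0.0828]
ft_force: [-0.3, 0.7, 0.3]
ee_pos: [0.5535, 0.0916, 0.0827]
ft_force: [-1.4, 0.3, 1.1]
ee_pos: [0.5555, 0.0914, 0.0827]
ft_force: [-1.6, 0.5, 0.4]
```

View pics/shut3.png

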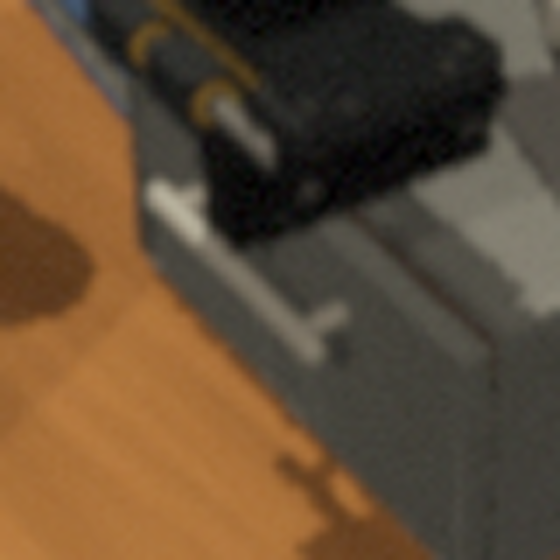

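Nearly shut now, with only a thin gap left at crop (430,290). A few more small steps.

Converted, -0.001 m / 0.8 = -0.0013, -0.0005 m / 0.8 = -0.0006.

```bash
for i in 1 2 3 4; do python3 jog.py '[{"trans": [-0.0006,0,0],"aperture": 0},{"trans": [-0.0013,0,0],"aperture": 0},{"trans": [-0.0013,0,0],"aperture": 0}]' | egrep 'pos|ft'; done
```

```text
ee_pos: [0.5564, 0.0913, 0.0827]
ft_force: [-3.3, 0.9, 0.3]
ee_pos: [0.5574, 0.0912, 0.0827]
ft_force: [-1.4, 0.8, 0.6]
ee_pos: [0.5584, 0.0912, 0.0827]
ft_force: [-1.2, 0.9, 1.0]
ee_pos: [0.5594, 0.0911, 0.0827]
ft_force: [-1.1, 0.7, 0.9]
```

Converted, -0.001 m / 0.8 = -0.0013, -0.0005 m / 0.8 = -0.0006.

```bash
for i in 1 2 3; do python3 jog.py '[{"trans": [-0.0006,0,0],"aperture": 0},{"trans": [-0.0013,0,0],"aperture": 0},{"trans": [-0.0013,0,0],"aperture": 0}]' | egrep 'time|pos|ft'; done
python3 - <<'E'
from go import *
s=r.read_state(); import cv2
c=np.array(s["ee_pos"])-[v[0],v[1],0]; print(tf(c-0,0,0,-v[2]), s["joint_torque"])
E
```

```text
time: 8.9
ee_pos: [0.5601, 0.091, 0.0827]
ft_force: [-4.1, 0.5, 3.0]
time: 9.2
ee_pos: [0.5601, 0.091, 0.0827]
ft_force: [-9.7, 1.0, 6.6]
time: 9.5
ee_pos: [0.5601, 0.091, 0.0827]
ft_force: [-14.9, 1.9, 10.2]
[-0.02132868  0.00068778  0.08267739] [ 1.86382581e+00 -4.93385303e+01  7.30943933e+00 -3.77330089e+01
  8.31155330e-01 -4.86221239e+00  2.47778994e-02]
```

Converted, -0.17 m / 0.8 = -0.2125, -0.12 m / 0.8 = -0.15.

```bash
python3 - <<'E'
from go import *
for z in(.105,.131,.155):
  for dx in(-.037,.037): print(z,dx,proj('side',np.array([.5555+dx,.0914-.095,z])))
E
python3 jog.py '[{"trans": [0.0038,0,0],"aperture": 0},{"trans": [0.0075,0,0],"aperture": 0},{"trans": [0.01,0,-0.0125],"aperture": 0},{"trans": [0.01,0,-0.0375],"aperture": 0},{"trans": [0.01,0,-0.0875],"aperture": 0},{"trans": [0.01,0,-0.15],"aperture": 0},{"trans": [0.01,0,-0.2125],"aperture": 0},{"trans": [0.01,0,-0.2125],"aperture": 0}]'
```

```text
0.105 -0.037 [246.95206827 240.58428277]
0.105 0.037 [273.31901539 226.85680439]
0.131 -0.037 [246.82111964 231.19355361]
0.131 0.037 [273.70261609 217.65249914]
0.155 -0.037 [246.69647751 222.17707556]
0.155 0.037 [274.0684972  208.83563019]
time: 10.3
ee_pos: [0.5575, 0.0914, 0.2609]
eef_rot: [0.038, 0.999, 0.002, 0.006]
ft_force: [0.6, -0.5, -0.6]
width: 0.0004
grip_force: 0.0
```

The drawer reached its hard stop at 15 N and is shut. The contact didn't match the finger length I assumed, so I'll look at the gripper in free air before pressing the paddle.

```bash
python3 - <<'E'
from go import *
import cv2
c=camrig.camera("side"); d=c["img"][90:270,170:350,::-1]
cv2.imwrite("pics/air.png",cv2.resize(d,(600,600),interpolation=cv2.INTER_CUBIC)[:, :])
s=r.read_state();P=np.array(s["ee_pos"]);f=lambda p:np.round((proj('side',p)-[170,90])*600/180)
print(P,'tcp',f(P),'tip',f(P-[0,0,.022]),'body',f(P+[0,0,.048]))
delta(unit([0,.071,.14],v),v[2]+v[6])
delta(unit([0,.071,.14],v),v[2]+v[6]+np.pi)
E
```

```text
[0.55630808 0.09139969 0.25729087] tcp [210. 217.] tip [211. 247.] body [208. 147.]
t 10.35 tool d [-0.1184  0.028   0.0082] turn 1.818 ft [-0.4  0.3 -1. ] q [-0.6   0.17  0.41  1.59 -0.07  1.39  1.31]
t 10.35 tool d [-0.1184  0.028   0.0082] turn -1.324 ft [-0.4  0.3 -1. ] q [-0.6   0.17  0.41  1.59 -0.07  1.39  1.31]
```

View pics/air.png

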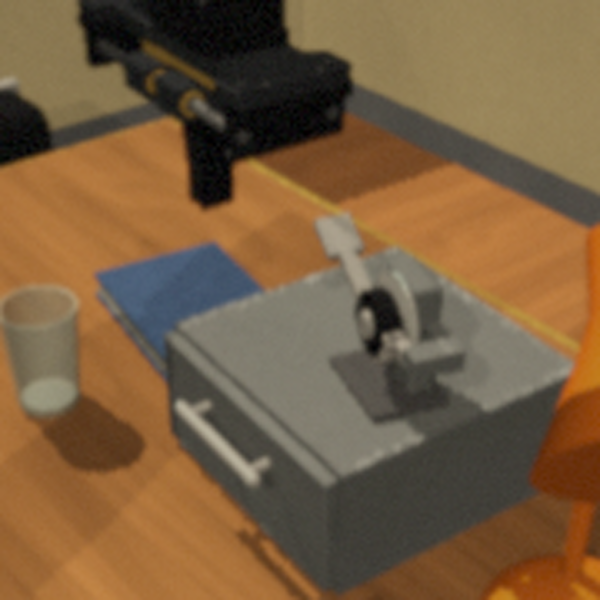

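The drawer is shut, with the panel flush and the bar at (180,408)-(258,475). The fingertip shows at about (210,205), some 30 mm above where the nominal tip offset puts it, so I'll find the paddle by contact force.

Converted, -0.117 m / 0.8 = -0.1463, -0.05 m / 0.8 = -0.0625, 0.15 rad / 4 = 0.0375.

```bash
python3 jog.py '[{"trans": [-0.0125,0,0],"turn": 0.0375,"aperture": 0},{"trans": [-0.025,0,0],"turn": 0.075,"aperture": 0},{"trans": [-0.0375,0.0063,0],"turn": 0.1125,"aperture": 0},{"trans": [-0.05,0.0125,0],"turn": 0.15,"aperture": 0},{"trans": [-0.0625,0.0125,0],"turn": 0.1875,"aperture": 0},{"trans": [-0.075,0.0188,0],"turn": 0.225,"aperture": 0},{"trans": [-0.0875,0.0188,0],"turn": 0.2625,"aperture": 0},{"trans": [-0.1,0.025,0],"turn": 0.3,"aperture": 0},{"trans": [-0.1125,0.025,0],"turn": 0.3375,"aperture": 0},{"trans": [-0.125,0.0313,0],"turn": 0.375,"aperture": 0},{"trans": [-0.1375,0.0313,0],"turn": 0.4125,"aperture": 0},{"trans": [-0.1463,0.0275,0],"turn": 0.45,"aperture": 0}]'
python3 - <<'E'
from go import *
delta(unit([0,.077,.14],v),v[2]+v[6])
E
```

```text
time: 11.55
ee_pos: [0.6729, 0.1049, 0.2519]
eef_rot: [0.808, 0.589, -0.001, -0.0]
ft_force: [1.0, -0.2, 0.3]
width: 0.0004
grip_force: 0.0
t 11.55 tool d [0.0122 0.0019 0.0019] turn 0.013 ft [ 1.  -0.2  0.3] q [-0.66  0.5   0.67  1.26 -0.31  1.48 -0.33]
```

Converted, 0.015 m / 0.8 = 0.0188, 0.012 m / 0.8 = 0.015, 0.013 rad / 4 = 0.0033.

```bash
python3 jog.py '[{"trans": [0.015,0.0025,0],"turn": 0.0033,"aperture": 0},{"trans": [0.015,0.0025,0.0038],"turn": 0.0033,"aperture": 0},{"trans": [0.015,0.0025,0.0075],"turn": 0.0033,"aperture": 0},{"trans": [0.015,0.0025,0.0125],"turn": 0.0033,"aperture": 0},{"trans": [0.015,0.0025,0.0188],"turn": 0.0033,"aperture": 0},{"trans": [0.015,0.0025,0.0188],"turn": 0.0033,"aperture": 0}]'
for i in 1 2 3 4 5; do python3 jog.py '[{"trans": [0,0,0.0025],"aperture": 0},{"trans": [0,0,0.005],"aperture": 0},{"trans": [0,0,0.0063],"aperture": 0},{"trans": [0,0,0.0063],"aperture": 0}]'|egrep 'pos|ft'; done
python3 - <<'E'
from go import *
delta(unit([0,.077,.14],v),v[2]+v[6])
E
```

```text
time: 12.15
ee_pos: [0.6777, 0.1152, 0.2369]
eef_rot: [0.81, 0.586, -0.0, -0.0]
ft_force: [0.3, -0.4, 0.7]
width: 0.0002
grip_force: 0.0
ee_pos: [0.6781, 0.1154, 0.2326]
ft_force: [0.4, 0.6, 0.6]
ee_pos: [0.6781, 0.1154, 0.2275]
ft_force: [1.2, 0.1, 0.1]
ee_pos: [0.6781, 0.1154, 0.2225]
ft_force: [-0.4, 0.4, -0.2]
ee_pos: [0.6781, 0.1154, 0.2175]
ft_force: [-0.3, 0.1, 0.4]
ee_pos: [0.6781, 0.1154, 0.2125]
ft_force: [0.3, -0.4, 0.5]
t 14.15 tool d [ 0.0007  0.0002 -0.0375] turn 0.005 ft [ 0.3 -0.4  0.5] q [-0.67  0.54  0.66  1.3  -0.32  1.41 -0.35]
```

Converted, 0.004 m / 0.8 = 0.005, 0.002 m / 0.8 = 0.0025.

```bash
for i in 1 2 3 4 5; do python3 jog.py '[{"trans": [0,0,0.0025],"aperture": 0},{"trans": [0,0,0.005],"aperture": 0},{"trans": [0,0,0.005],"aperture": 0}]'|egrep 'pos|ft'; done
```

```text
ee_pos: [0.678, 0.1154, 0.2083]
ft_force: [-0.3, -0.5, -0.2]
ee_pos: [0.678, 0.1154, 0.2043]
ft_force: [-0.2, -0.1, 0.2]
ee_pos: [0.6783, 0.1155, 0.2009]
ft_force: [0.0, 0.7, 3.4]
ee_pos: [0.6788, 0.1164, 0.1981]
ft_force: [-1.8, 2.1, 9.7]
ee_pos: [0.6788, 0.1167, 0.1935]
ft_force: [1.8, 3.1, 4.9]
```

```bash
python3 - <<'E'
from go import *
import cv2
z=lambda a,w,h:cv2.resize(a,(w,h),interpolation=cv2.INTER_CUBIC)
d=camrig.camera("side")["img"][125:215,215:335,::-1]
cv2.imwrite("pics/press1.png",z(d,800,600))
f=lambda p:np.round((proj('side',p)-[215,125])*600/90)
for th in(0,.15,.3):print(th,[f(unit(paddle(th,R,-.014),v)) for R in(.058,.092)])
E
```

```text
0 [array([351., 273.]), array([321., 198.])]
0.15 [array([347., 287.]), array([315., 221.])]
0.3 [array([344., 304.]), array([311., 249.])]
```

View pics/press1.png

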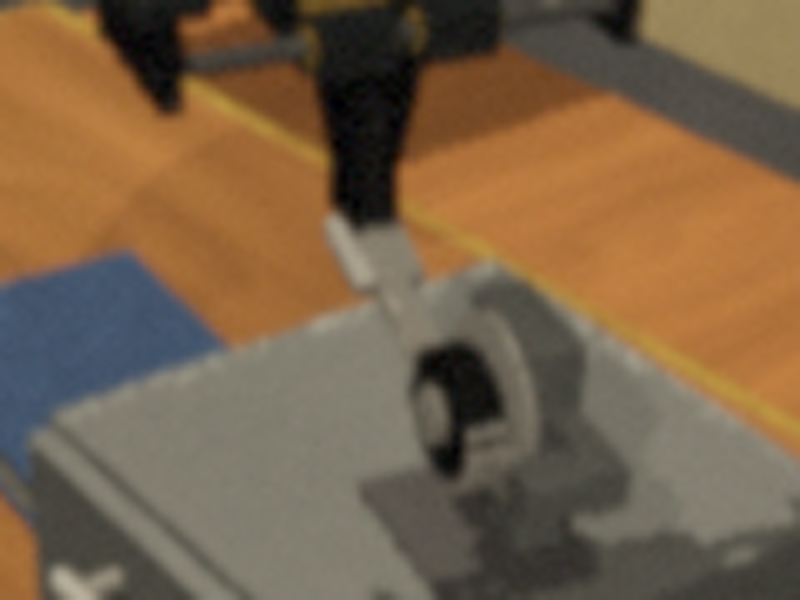

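The finger sits on the paddle with its tip at about (365,220), and the dial has turned roughly 0.1. The drawer is still shut, so I'll press on while following the force.

Converted, 0.005 m / 0.8 = 0.0063, 0.004 m / 0.8 = 0.005.

```bash
for i in 1 2 3 4 5 6 7; do python3 jog.py '[{"trans": [0,0,0.0025],"aperture": 0},{"trans": [0,0,0.005],"aperture": 0},{"trans": [0,0,0.0063],"aperture": 0},{"trans": [0,0,0.0063],"aperture": 0}]'|egrep 'pos|ft'; done
```

```text
ee_pos: [0.6781, 0.1153, 0.1875]
ft_force: [0.8, 2.2, 2.9]
ee_pos: [0.6779, 0.1148, 0.1823]
ft_force: [1.4, -0.2, 2.7]
ee_pos: [0.678, 0.1151, 0.1774]
ft_force: [0.6, 0.3, 1.2]
ee_pos: [0.6784, 0.1157, 0.1733]
ft_force: [0.3, 1.6, 6.4]
ee_pos: [0.6786, 0.1162, 0.1681]
ft_force: [0.9, 3.6, 4.5]
ee_pos: [0.6782, 0.1155, 0.1626]
ft_force: [1.3, 3.3, 4.6]
ee_pos: [0.6781, 0.1153, 0.1574]
ft_force: [1.2, 2.0, 3.2]
```

Converted, 0.005 m / 0.8 = 0.0063, 0.004 m / 0.8 = 0.005.

```bash
for i in 1 2 3 4; do python3 jog.py '[{"trans": [0,0,0.0025],"aperture": 0},{"trans": [0,0,0.005],"aperture": 0},{"trans": [0,0,0.0063],"aperture": 0},{"trans": [0,0,0.0063],"aperture": 0}]'|egrep 'pos|ft'; done;  for i in 1 2 3 4; do python3 jog.py '[{"trans": [0,0,0.0013],"aperture": 0},{"trans": [0,0,0.0025],"aperture": 0},{"trans": [0,0,0.0025],"aperture": 0}]'|egrep 'pos|ft'; done
```

```text
ee_pos: [0.678, 0.115, 0.1524]
ft_force: [1.1, 1.6, 2.4]
ee_pos: [0.6783, 0.1148, 0.1489]
ft_force: [-4.3, 0.3, 13.0]
ee_pos: [0.6783, 0.1141, 0.143]
ft_force: [-1.3, -0.3, 6.3]
ee_pos: [0.6781, 0.1135, 0.1378]
ft_force: [-0.7, -2.3, 6.2]
ee_pos: [0.6782, 0.1137, 0.1358]
ft_force: [-0.4, -1.7, 5.1]
ee_pos: [0.6782, 0.1138, 0.1338]
ft_force: [1.5, -2.4, 5.1]
ee_pos: [0.6783, 0.1138, 0.1318]
ft_force: [-0.0, -1.9, 4.4]
ee_pos: [0.6782, 0.1138, 0.1298]
ft_force: [-0.4, -1.8, 6.2]
```

Converted, 0.001 m / 0.8 = 0.0013.

```bash
for i in 1 2 3; do python3 jog.py '[{"trans": [0,0,0.0013],"aperture": 0},{"trans": [0,0,0.0013],"aperture": 0}]'|egrep 'time|pos|ft'; done
```

```text
time: 21.5
ee_pos: [0.6783, 0.1138, 0.129]
ft_force: [-0.7, -0.8, 7.4]
time: 21.7
ee_pos: [0.6784, 0.1138, 0.1284]
ft_force: [-1.6, -1.5, 9.0]
time: 21.9
ee_pos: [0.6785, 0.1137, 0.1277]
ft_force: [-1.9, -2.1, 10.3]
```

Careful with the scale: shifts go in shares of 0.8 m and turns go in shares of 4 rad. That gives: 0.001 m / 0.8 = 0.0013.

```bash
python3 jog.py '[{"trans": [0,0,0.0013],"aperture": 0},{"trans": [0,0,0.0013],"aperture": 0},{"trans": [0,0,0.0013],"aperture": 0}]'|egrep 'time|pos|ft';python3 jog.py '[{"aperture": 0},{"aperture": 0},{"aperture": 0}]'|egrep 'time|pos|ft'
python3 - <<'E'
from go import *
import cv2
d=camrig.camera("side")["img"][125:215,215:335,::-1]
cv2.imwrite("pics/press2.png",cv2.resize(d,(800,600),interpolation=cv2.INTER_CUBIC))
f=lambda p:np.round((proj('side',p)-[215,125])*600/90)
for th in(.6,.8,.9,.95,1):print(th,[f(unit(paddle(th,R,-.014),v)) for R in(.058,.092)])
E
```

```text
time: 22.2
ee_pos: [0.6786, 0.1137, 0.1271]
ft_force: [-2.8, -2.5, 13.3]
time: 22.5
ee_pos: [0.6786, 0.1137, 0.1271]
ft_force: [-2.4, -1.4, 13.6]
0.6 [array([342., 344.]), array([309., 311.])]
0.8 [array([343., 373.]), array([312., 357.])]
0.9 [array([345., 389.]), array([314., 381.])]
0.95 [array([346., 396.]), array([316., 393.])]
1 [array([347., 404.]), array([318., 404.])]
```

View pics/press2.png

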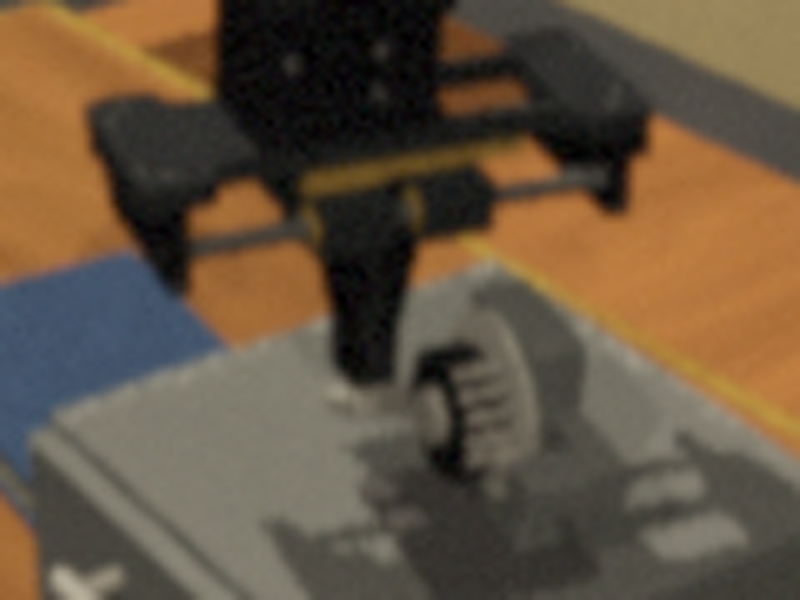

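The force minima at ee z of about 0.176, 0.152 and 0.131 match the three clicks predicted by the geometry. The dial is now at about 0.94 rad by position, and the paddle edge at (328,385)-(355,405) fits that. It is past the third click, short of the stop and holding steady.

```bash
python3 -c "
from bench import r, camrig
print(r.close_job())"
```

```text
the job is handed in; nothing more can be done
None
```

I pushed the drawer fully shut, then pressed the paddle past its third click and handed the job in while still holding it there. By my estimate the dial is at about 0.94 rad, short of its 1.0 stop; holding it took about 13.6 N against the stated 7.5 N, and I did not find out why.

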